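Set the guarded push-and-turn heat knob of a hot plate and start it

TASK

Set the hot plate to its cooking heat: reach through the round opening of the wire guard, gently press the child-safe knob in until you feel it reach its bottom and, keeping it in, turn it clockwise from the black dot to the red mark, then let it spring out into its catch there. Then press the green start button all the way down and let it come up again. Never force the knob against its lock or its stops, do not lean on the guard, and leave the other things on the worktop where they stand.

Things in the scene. Friction and masses are not known exactly. Their poses are not given: they have to be found in the camera images.
- hotplate: White electric hot plate, fixed, 300 (x) x 250 (y) x 85 mm high; origin at the centre of its underside; x runs from the control panel (nearest the robot) to the round plate. At -x, +y its top has a square well 110 x 110, 59 mm deep, with the heat knob. A black dot beside the well, in +x from the knob's axis, marks off; a red mark 1.2 rad clockwise of it (from above) marks cooking heat.
- guard: Wire guard over the well: a ring of 6 mm wire with a clear opening 90 mm in diameter, centred on the knob's axis, on 12 spokes; top 86 mm above the worktop. Origin on the knob's axis at worktop height. It stands 20 N at most.
- guard_centre (a point): Centre of the guard's opening, level with the top of its ring; the knob's vertical axis passes through it; axes as the hot plate's. The knob cap sits on its shaft at a height that differs each time and is not measured: with the knob out, the top of its bar lies 3 to 9 mm below this point and the skirt's upper face 24 mm below the bar's top.
- heat_knob (a joint): Angle of the heat knob, rad, clockwise from above: 0 at the black dot, 1.2 at the red mark. It is a black upright bar 42 long x 12 wide x 24 tall on a round skirt 62 mm across; the white line on top points at the marks. The bar's world direction is the hot plate's yaw minus this angle. Turning, when pressed in, takes about 0.03 N m. Start: 0 within 0.05.
- lock_ring: Hidden lock, catch and stops under the well, origin on the knob's axis at worktop height; stands 20 N from the knob (at 24 mm radius). The knob turns only within 1.3 mm above its rigid bottom stop, 5 to 15 mm down (differs, unmeasured). Its spring takes 3 N at first, at most 5 N; more is the stop (meet it slowly): 7 to 12 N is right. Let go at 1.2 it springs out, caught. Turn stops at -0.17, 1.39.
- start_button_top (a point): Centre of the top of the green start button, 28 mm in diameter, in a round black housing on the hot plate's top, 120 mm to the -y side of the knob's axis (hot plate's frame).
- start_button (a joint): How far the green start button is pressed, in m: 0 up, 0.006 fully down (rigid stop). It takes about 5 N and springs back.
- black_mug: Loose black mug, 88 x 124 x 106 mm, standing to the right of the hot plate; a bystander. Origin under its centre.
- salt: Loose salt shaker, 44 mm across, 90 high, to the right of the hot plate; a bystander. Origin under its centre.
- tomato_tin: Loose tall food tin, 76 mm across, 110 high, to the left of the hot plate; a bystander. Origin under its centre.

How it is judged (in metres and radians):
On the way, in this order (a step that is already met when the one before it is completed fails the run):
1. the knob has been pressed in and turned clockwise out of its lock (value of joint heat_knob between 0.5 and 1.08 rad).
2. the knob stands at the red mark (1.2 rad within 0.12), and is let out of its lock and stops (value of joint heat_knob between 1.08 and 1.32 rad and contact force between lock_ring and anything else below 3 N), for 0.3 s.
3. with the knob at the red mark the start button is pressed down by more than 4.5 mm (all of step 2 and value of joint start_button above 0.0045 m), for 0.05 s.
At the end, for the whole second after the job is handed in: The knob is at the red mark (1.2 rad within 0.12), released, sprung out into its catch (less than 3 N on the lock ring) and at rest, and the start button is up again (within 1.5 mm) (all of step 2 and value of joint start_button below 0.0015 m and velocity of joint heat_knob below 0.05 rad/s); the robot touches nothing.
It fails at once if the knob is forced against its lock, a turn stop or its bottom stop with more than 20 N (contact force between lock_ring and anything else above 20 N).
It fails at once if the wire guard is loaded with more than 20 N (contact force between guard and anything else above 20 N).
It fails at once if the black mug is moved by more than 3 cm or knocked over (distance of black_mug from where it was at the start of the episode above 0.03 m or angle between black_mug's own z axis and vertical above 0.4 rad).
It fails at once if the salt shaker is moved by more than 3 cm or knocked over (distance of salt from where it was at the start of the episode above 0.03 m or angle between salt's own z axis and vertical above 0.4 rad).
It fails at once if the tall tin is moved by more than 3 cm or knocked over (distance of tomato_tin from where it was at the start of the episode above 0.03 m or angle between tomato_tin's own z axis and vertical above 0.4 rad).
It also fails if it takes over 45 s, if anything falls off the work surface, if the arm or the gripper's body presses on something with over 40 N, if the wrist force passes 120 N, or if a joint passes its speed limit or range.

ROBOT

A 6-joint arm with a two-finger parallel gripper is mounted at the origin on a cart in front of the work surface, level with it; the furniture and walls round the work are solid. World frame = base frame: x ahead of the robot, y to its left, z up, the work surface at z = 0. Lengths are in mm, angles in rad, forces in N, time in s.
With the tool pointing down it reaches from about 375 to 825 mm from the base axis. Payload 5.5 kg.
Tool frame: the origin (TCP) lies at the centre of the arm's flange, where the gripper is bolted on; the fingertips stand 173 mm ahead of it and the grasp point (between the pads) lies 155 mm ahead of it; x points along the fingers, y is the direction in which the jaws open and shut, and the axes are right-handed (so a half turn about x gives the same grasp; the last joint's range is limited). The gripper opens to 85 mm and grips with 20 to 120 N. Pads are 22 mm wide; open, the fingers measure 114 mm over their backs; the gripper's body (76 mm by 85 mm) begins 54 mm behind the grasp point. The pads swing forward as they close: fully open they stand 13 mm farther back than shut.
Start: joints at [1.237, 0.314, -0.047, 1.21, 0, 1.571], TCP at [196.578, 566.88, 404.699] pointing down, gripper open.
Joint ranges: [-2.67, 2.67], [-0.69, 1.73], [-1.03, 1.25], [-2.08, 2.16], [-1.42, 1.45], [-3.14, 3.14]. Speed limits (rad/s): [2.39, 2.39, 3.01, 3.14, 3.14, 3.14].

INTERFACE

Orientations are given as a rotation vector (axis times angle).
In Python, from cell import observe, read_camera, calibration, close_job gives the robot as it stands.
- The arm moves only by the tool apply_moves, never from a script. Its argument "rows" is a list of rows, each a list of 2 entries, a list of its own where there are three numbers: the shift along the tool's x, y, z in mm, then the turn about the tool's x in rad. In form: [[[x, y, z], roll], ...]. A call has 1 to 20 rows; each row shifts and turns the pose as measured when the row begins, along the tool's axes as they then stand; what a row does not reach is not made up. A row lasts 1/12 s, in which the tool goes at most 41.7 mm and 7.16 degrees, less where a joint would pass 70% of its speed; a pose out of reach is approached as far as the arm can. A call with a gripper value outside its range is refused whole. "hand" is the closure, from 0 (fully open) to 1 (shut), set as the call begins (left out, the last holds). The fingers move at their own pace and stop on an object; "squeeze" is the grip in N (left out, the last holds). Time passes only in rows, so rows that do not move let the fingers close. It gives the time, the measured TCP pose, the force and the opening at its end, in the units of the state.
- observe(): the state, without advancing time (a new reading comes with each control period).
- read_camera(name): name is "scene" or "top" or "wrist"; returns the picture (400x640x3 uint8, red, green, blue); there is no depth.
- calibration(name): a dict with "fx", "fy", "cx", "cy" (pixels), "world_from_camera" (4x4, takes a point from camera to world coordinates); the wrist camera has in their place "T_tool_cam" (4x4, takes a point from camera to tool coordinates, whose origin is the TCP and whose axes are the tool frame's). Camera axes: x right, y down, z forward; pixel columns grow to the right and rows downward; lengths in mm; the calibration is good to about 2 mm. A picture is of the moment at which its call begins: read the wrist's pose just before it. calibration takes no time and is no camera call.
- close_job(): hands the job in, once; it reports no verdict.
The state is a dict: "t": time; "joint_pos": joint angles; "dq": joint speeds; "joint_torque": joint torques, N m; "ee_pos": TCP position; "eef_rot": TCP orientation; "force": force on the tool from outside, world axes, zero at the start; "wrist_torque": the same for the moment, N m; "width": finger opening in mm.
Only numpy, scipy, OpenCV 4.12 (cv2) and the standard library are available. Lean on these libraries where they do the work, as an engineer would, in place of code of your own. Each camera call takes 0.05 s, during which the arm holds its last target. There are 200 camera calls.

## Working session

There is one attempt and no reset: what is moved stays moved. The work goes in short steps, Python scripts to look and compute and a tool call to move; the robot and the scene stay as the last step left them, time stands still between calls to the robot, and variables do not carry over. Pictures are saved under pics/ and viewed, about 8 in all and at most 12, crops included, and the job is handed in when it is done.

Besides the shell and the picture viewer there is one more tool, called as name([rows], argument=value, ...), one row to a line, values as JSON. apply_moves: Moves the arm, as the interface text tells. Its arguments: {"type":"object","properties":{"rows":{"type":"array","items":{"type":"array"}},"hand":{"type":"number"},"squeeze":{"type":"number"}},"required":["rows"]}

```bash
mkdir -p pics; python3 - <<'E'
from cell import *
import cv2,numpy as np
s=observe();print(s)
for n in("top","scene","wrist"):
    c=calibration(n);print(n,{k:np.round(np.array(v),4).tolist() for k,v in c.items()})
    cv2.imwrite(f"pics/{n}0.png",read_camera(n)[:,:,::-1])
E
```

```text
{'t': 0.0, 'joint_pos': array([ 1.23700276e+00,  3.14242843e-01, -4.81033999e-02,  1.21021791e+00,
       -1.52156124e-06,  1.57079818e+00]), 'dq': array([-1.53082197e-03,  3.18597848e-04,  1.88113768e-05,  2.80894370e-05,
       -3.59709819e-04, -7.18624246e-04]), 'joint_torque': array([ 1.92523830e-04, -5.39592040e+01,  3.39747441e+01,  1.92611472e-02,
        2.90880635e-04, -3.55060685e-06]), 'ee_pos': array([196.48113148, 566.60442797, 403.81357015]), 'eef_rot': array([ 0.26057803,  1.5551703 , -0.26332729]), 'force': array([-0.48457685, -0.74946409,  0.1242961 ]), 'wrist_torque': array([-0.0067113 ,  0.01732801,  0.00161565]), 'width': 85.35883639592574}
top {'fx': 404.3353, 'fy': 404.3353, 'cx': 318.6289, 'cy': 198.2784, 'world_from_camera': [[-0.0289, -0.9934, 0.1107, 420.2185], [-0.9995, 0.027, -0.0182, 5.2634], [0.0151, -0.1112, -0.9937, 1302.0388], [0.0, 0.0, 0.0, 1.0]]}
scene {'fx': 370.5414, 'fy': 370.5414, 'cx': 317.4189, 'cy': 198.9039, 'world_from_camera': [[0.8854, 0.4179, -0.2035, 742.3658], [0.4648, -0.7944, 0.3911, -392.4534], [0.0018, -0.4408, -0.8976, 949.5098], [0.0, 0.0, 0.0, 1.0]]}
wrist {'fx': 343.669, 'fy': 343.669, 'cx': 317.5917, 'cy': 200.467, 'T_tool_cam': [[0.0012, -0.3199, 0.9475, 29.6491], [1.0, 0.0005, -0.0011, 0.8316], [-0.0001, 0.9475, 0.3199, -82.9711], [0.0, 0.0, 0.0, 1.0]]}
```

View pics/top0.png

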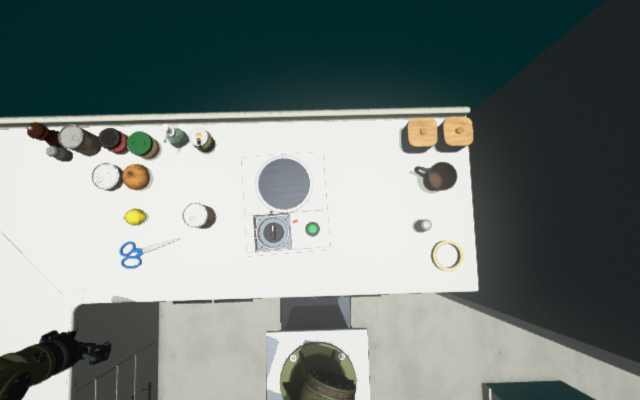

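```bash
cat > h.py <<'E'
from cell import *
import cv2,numpy as np
from scipy.spatial.transform import Rotation as R
def cam(n):
    s=observe();c=calibration(n)
    if n=="wrist":
        T=np.eye(4);T[:3,:3]=R.from_rotvec(s["eef_rot"]).as_matrix();T[:3,3]=s["ee_pos"];T=T@np.array(c["T_tool_cam"])
    else: T=np.array(c["world_from_camera"])
    return read_camera(n)[:,:,::-1].copy(),c,T
def ray(c,T,uv,z):
    d=T[:3,:3]@np.array([(uv[0]-c["cx"])/c["fx"],(uv[1]-c["cy"])/c["fy"],1]);return T[:3,3]+d*(z-T[2,3])/d[2]
def cen(m):
    n,l,st,ce=cv2.connectedComponentsWithStats(m.astype(np.uint8));i=1+np.argmax(st[1:,4]);return ce[i],st[i]
def red(im):
    b,g,r=[im[:,:,i].astype(int) for i in range(3)];return (r>130)&(g<90)&(b<90)
def green(im):
    b,g,r=[im[:,:,i].astype(int) for i in range(3)];return (g>110)&(r<80)&(b<110)
def state():
    s=observe();M=R.from_rotvec(s["eef_rot"]).as_matrix();print(np.round(s["t"],2),s["ee_pos"].round(1),"toolx",M[:,0].round(3),"tooly",M[:,1].round(3),"F",s["force"].round(1),"w",round(s["width"],1),"q",s["joint_pos"].round(2))
E
python3 - <<'E'
from h import *
state()
im,c,T=cam("top")
x,y,w,h=235,145,100,115
cv2.imwrite("pics/topc.png",cv2.resize(im[y:y+h,x:x+w],None,fx=5,fy=5,interpolation=cv2.INTER_CUBIC))
sub=np.zeros(im.shape[:2],bool);sub[y:y+h,x:x+w]=1
g,st=cen(green(im)&sub);print("btn",g,st,ray(c,T,g,88))
try:
    r,st=cen(red(im)&sub);print("red",r,st,ray(c,T,r,85))
except Exception as e:print(e)
for p in[(273,233),(285,183),(197,214),(440,176),(423,225)]:print(p,ray(c,T,p,85).round(0))
E
```

```text
0.15 [196.5 566.7 404. ] toolx [-0.    -0.001 -1.   ] tooly [ 0.328  0.945 -0.001] F [-0.3 -0.3 -0.1] w 86.0 q [ 1.24  0.31 -0.05  1.21 -0.    1.57]Traceback (most recent call last):
  File "<stdin>", line 7, in <module>
  File "h.py", line 13, in cen
    n,l,st,ce=cv2.connectedComponentsWithStats(m.astype(np.uint8));i=1+np.argmax(st[1:,4]);return ce[i],st[i]
                                                                       ~~~~~~~~~^^^^^^^^^^
    return _wrapfunc(a, 'argmax', axis=axis, out=out, **kwds)
    return bound(*args, **kwds)
ValueError: attempt to get argmax of an empty sequence
```

View pics/topc.png

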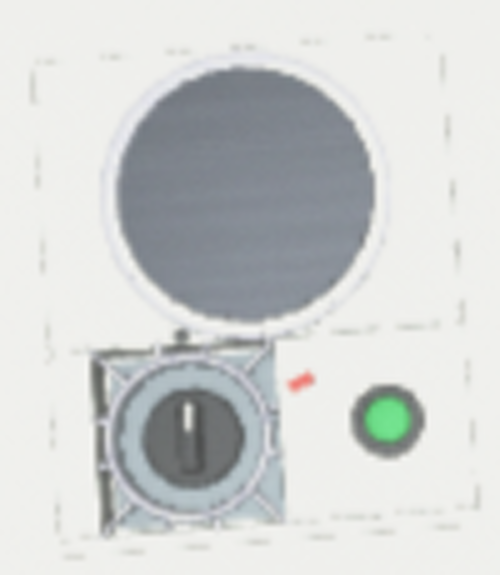

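```bash
sed -i 's/(g>110)&(r<80)&(b<110)/(g>110)\&(r<g-60)\&(b<g-40)/; s/(r>130)&(g<90)&(b<90)/(r>150)\&(g<r-60)\&(b<r-60)/' h.py
python3 - <<'E'
from h import *
im,c,T=cam("top")
sub=np.zeros(im.shape[:2],bool);sub[145:260,235:335]=1
g,st=cen(green(im)&sub);b=ray(c,T,g,88);print("btn",g,st,b)
k=ray(c,T,(273.8,232.6),86);print("k",k)
d=k-b;print(np.hypot(*d[:2]),"yaw",np.arctan2(d[1],d[0])-np.pi/2)
r,st=cen(red(im)&sub);r=ray(c,T,r,85);print("red",r,st, np.arctan2(*(r-k)[[1,0]]))
for p in[(285,183),(197,214),(440,176),(423,225)]:print(p,ray(c,T,p,85).round(0))
E
```

```text
btn [312.  228.5] [308 225   9   8  60] [464.94789206   5.54479721  88.        ]
k [456.02041151 120.15416721  86.        ]
114.95654657584349 yaw 0.07773788347152322
red [489.05029379  57.5385911   85.        ] [293 220   4   3   8] -1.0853894459679119
(285, 183) [605.  84.  85.]
(197, 214) [518. 349.  85.]
(440, 176) [ 614. -391.   85.]
(423, 225) [ 466. -330.   85.]
```

apply_moves([
  [[0,-12,14],0],
  [[0,-24,28],0],
  [[0,-24,28],0],
  [[0,-24,28],0],
  [[0,-24,28],0],
  [[0,-24,28],0],
  [[0,-24,28],0],
  [[0,-24,28],0],
  [[0,-24,28],0],
  [[0,-24,28],0],
  [[0,-24,28],0],
  [[0,-24,28],0],
  [[0,-24,28],0],
  [[0,-24,28],0],
  [[0,-12,14],-0.1],
  [[0,0,0],-0.1],
  [[0,0,0],-0.1],
  [[0,0,0],-0.1],
  [[0,0,0],0],
], hand=0.35)

```text
t: 1.83
ee_pos: [468.0, 99.7, 402.2]
eef_rot: [-0.067, 1.567, 0.067]
force: [-0.5, -0.1, 0.1]
width: 55.6
```

```bash
python3 - <<'E'
from h import *
state()
im,c,T=cam("wrist");cv2.imwrite("pics/w1.png",im);np.save("w1T.npy",T)
for n,f,z in(("btn",green,88),("red",red,85)):
    try:
        g,st=cen(f(im));print(n,g,st,ray(c,T,g,z))
    except Exception as e:print(n,e)
E
```

```text
1.83 [468.   99.7 402.2] toolx [ 0.003 -0.    -1.   ] tooly [-0.086  0.996 -0.   ] F [-0.5 -0.1  0.1] w 55.6 q [ 0.21  0.08 -0.34  1.15 -0.    0.12]
btn [198.84763124 175.91165173] [183 161  33  31 781] [468.89084206  -1.35545915  88.        ]
red [259.33333333 206.5       ] [258 205   4   4   6] [493.34163175  50.51279483  85.        ]
```

View pics/w1.png

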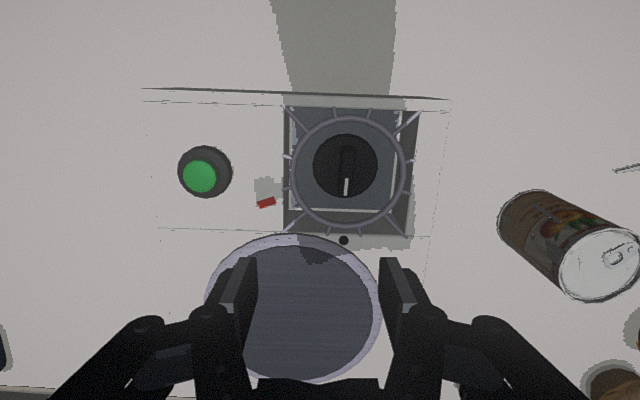

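```bash
python3 - <<'E'
from h import *
T=np.load("w1T.npy");c=calibration("wrist")
k=ray(c,T,(351,175),84);dot=ray(c,T,(344,240),85);red=ray(c,T,(266,202),85);b=ray(c,T,(199,176),88)
print("cam",T[:3,3],"k",k,"dot",dot,"red",red,"btn",b)
d=k-b;print(np.hypot(*d[:2]),np.arctan2(d[1],d[0])-np.pi/2)
for p in(dot,red):print(np.hypot(*(p-k)[:2]),np.arctan2(*(p-k)[[1,0]]))
for s in((289,175),(413,175),(351,116),(351,235)):print(ray(c,T,s,83))
for s in((345,195),(347,148)):print("line/bar",ray(c,T,s,80))
E
```

```text
cam [385.69377003  93.67261507 372.29295667] k [457.92192757 128.410847    84.        ] dot [519.38633447 129.07581565  85.        ] red [488.59760289  56.25854985  85.        ] btn [468.9578873   -1.22777091  88.        ]
130.10750809378604 0.0849238941990842
61.468003868438295 0.01081833762193372
78.40249383972076 -1.168797153613926
[462.79988822  74.95422138  83.        ]
[453.54771777 182.07748049  83.        ]
[408.61103019 122.70194236  83.        ]
[514.72856948 135.18345517  83.        ]
line/bar [477.6823873  125.70439362  80.        ]
line/bar [435.61086324 122.71349249  80.        ]
```

apply_moves([
  [[20,5,0],0],
  [[20,5,0],0],
  [[20,5,0],0],
  [[20,5,0],0],
  [[20,5,0],0],
  [[0,0,0],0],
  [[0,0,0],0],
])

```text
t: 2.47
ee_pos: [466.6, 127.0, 300.5]
eef_rot: [-0.048, 1.562, 0.049]
force: [-0.4, 0.4, -0.6]
width: 55.3
```

```bash
python3 - <<'E'
from h import *
state()
im,c,T=cam("wrist");cv2.imwrite("pics/w2.png",im);np.save("w2T.npy",T)
for n,f,z in(("btn",green,88),("red",red,85)):
    try:
        g,st=cen(f(im));print(n,g,st,ray(c,T,g,z))
    except Exception as e:print(n,e)
E
```

```text
2.47 [466.6 127.  300.5] toolx [ 0.008  0.001 -1.   ] tooly [-0.062  0.998  0.   ] F [-0.4  0.4 -0.6] w 55.3 q [ 0.27  0.16 -0.49  0.91 -0.    0.2 ]
btn [ 81.00671141 227.90044743] [  56  206   52   46 1788] [472.58058133  -8.61134043  88.        ]
red [196.68231047 257.74729242] [183 249  29  18 277] [489.53672222  55.97280713  85.        ]
```

View pics/w2.png

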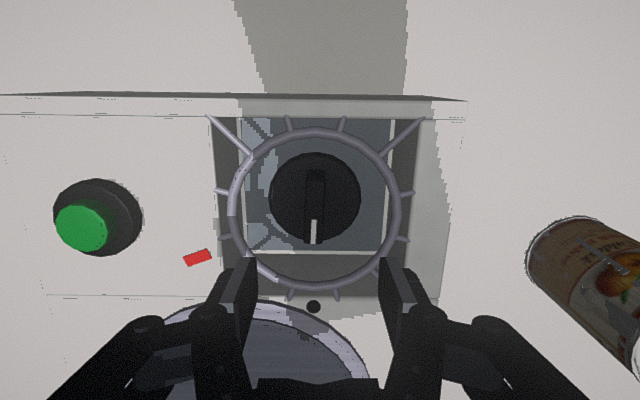

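```bash
python3 - <<'E'
from h import *
T1=np.load("w1T.npy");T=np.load("w2T.npy");c=calibration("wrist")
def tri(a,b):
    A=[];B=[]
    for t,p in((T1,a),(T,b)):
        d=t[:3,:3]@np.array([(p[0]-c["cx"])/c["fx"],(p[1]-c["cy"])/c["fy"],1]);d/=np.linalg.norm(d);P=np.eye(3)-np.outer(d,d);A.append(P);B.append(P@t[:3,3])
    return np.linalg.lstsq(np.vstack(A),np.hstack(B),rcond=None)[0].round(1)
print("cam",T[:3,3])
print("btn",tri((199,176),(81,228)),"dot",tri((344,240),(313,307)),"red",tri((266,202),(197,257.7)),"line",tri((346,195),(313,243)))
print("ring",tri((351,175),(316,210.5)))
for z in(80,83,86):
  k=ray(c,T,(316,210.5),z);print("ring",z,k,[ray(c,T,s,z).round(1) for s in((229,210),(403,210),(316,127),(316,294))])
dot=ray(c,T,(313,307),85);red=ray(c,T,(197,257.7),85);print(dot,red)
print([ray(c,T,s,80) for s in((313,244),(315,170),(314,207))])
im=cv2.imread("pics/w2.png")
cv2.imwrite("pics/w2c.png",cv2.resize(im[110:320,190:430],None,fx=3,fy=3,interpolation=cv2.INTER_CUBIC))
E
```

```text
cam [384.35468748 122.90047176 270.23695726]
btn [463.4   5.2 107.1] dot [517.3 128.4  89.4] red [488.1  56.7  87. ] line [476.6 126.   82.7]
ring [458.  127.7  78.8]
ring 80 [456.37639881 126.29776006  80.        ] [array([459.3,  74.9,  80. ]), array([452.8, 177.6,  80. ]), array([407.8, 123.3,  80. ]), array([514. , 129.8,  80. ])]
ring 83 [455.24063036 126.24418548  83.        ] [array([458.1,  75.7,  83. ]), array([451.8, 176.8,  83. ]), array([407.4, 123.3,  83. ]), array([511.9, 129.7,  83. ])]
ring 86 [454.10486191 126.1906109   86.        ] [array([456.9,  76.4,  86. ]), array([450.7, 175.9,  86. ]), array([407. , 123.3,  86. ]), array([509.9, 129.6,  86. ])]
[520.38154928 128.30928211  85.        ] [489.49230428  56.16650949  85.        ]
[array([478.38748786, 125.79964525,  80.        ]), array([431.85431981, 124.23210927,  80.        ]), array([454.24853705, 124.98649034,  80.        ])]
```

View pics/w2c.png

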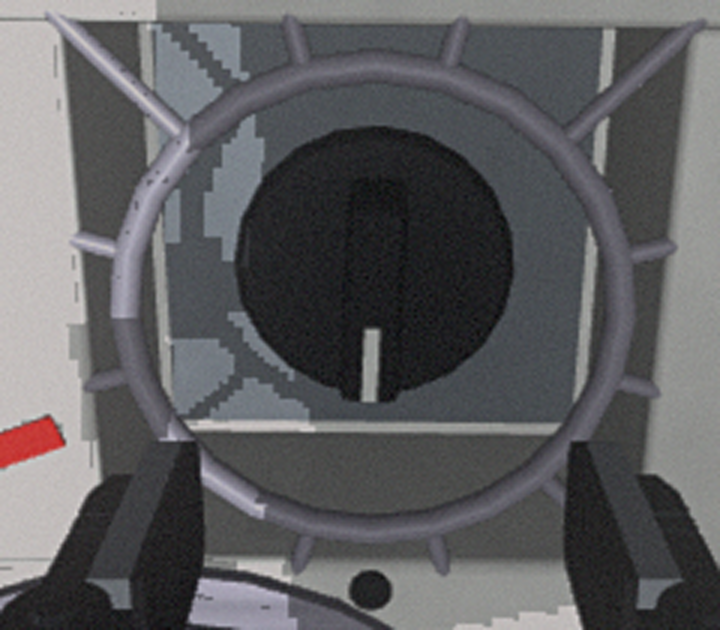

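apply_moves([
  [[0,0,-5],0.02],
  [[0,-1,-5.5],0],
  [[0,0,0],0],
  [[0,0,0],0],
], hand=0.62)

```text
t: 2.85
ee_pos: [456.3, 125.2, 304.4]
eef_rot: [-0.028, 1.558, 0.031]
force: [0.5, -0.0, -0.7]
width: 32.6
```

```bash
python3 -c "
from h import *
state()"
```

```text
2.85 [456.3 125.2 304.4] toolx [ 0.013  0.002 -1.   ] tooly [-0.038  0.999  0.001] F [ 0.5 -0.  -0.7] w 32.6 q [ 0.27  0.14 -0.51  0.91 -0.    0.23]
```

apply_moves([
  [[15,0,-0.5],0],
  [[15,0,-0.5],0],
  [[10,0,0],0],
  [[5,0,0],0],
  [[0,0,0],0],
])

```text
t: 3.27
ee_pos: [457.8, 125.1, 261.9]
eef_rot: [-0.025, 1.549, 0.031]
force: [-1.6, 0.1, 0.4]
width: 32.5
```

```bash
python3 - <<'E'
from h import *
state()
im,c,T=cam("wrist");cv2.imwrite("pics/w3.png",im[60:360,140:500])
state()
E
```

```text
3.27 [457.8 125.1 261.9] toolx [ 0.021  0.004 -1.   ] tooly [-0.036  0.999  0.003] F [-1.6  0.1  0.4] w 32.5 q [ 0.27  0.18 -0.57  0.8  -0.    0.23]
3.32 [457.9 125.2 262.4] toolx [ 0.021  0.004 -1.   ] tooly [-0.036  0.999  0.003] F [ 0.4  0.1 -0.4] w 32.3 q [ 0.27  0.18 -0.57  0.8  -0.    0.23]
```

View pics/w3.png

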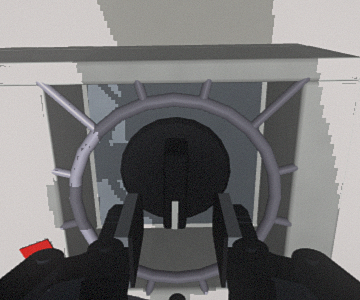

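apply_moves([
  [[13,0,-2],0],
  [[11,0,-2],0],
  [[2,0,0],0],
])

```text
t: 3.57
ee_pos: [456.2, 125.5, 238.2]
eef_rot: [-0.024, 1.545, 0.031]
force: [0.3, -0.7, -0.2]
width: 32.5
```

```bash
python3 -c "
from h import *
state();print(observe()['wrist_torque'])"
```

```text
3.57 [456.2 125.5 238.2] toolx [ 0.026  0.005 -1.   ] tooly [-0.035  0.999  0.004] F [ 0.3 -0.7 -0.2] w 32.5 q [ 0.27  0.2  -0.6   0.74 -0.    0.23]
[-0.01190755  0.03473846  0.04636417]
```

apply_moves([
  [[0,-0.5,-3],0],
  [[0,0,0],0],
], hand=0.75, squeeze=20)

```text
t: 3.73
ee_pos: [453.3, 124.9, 238.7]
eef_rot: [-0.024, 1.545, 0.031]
force: [-0.2, 0.0, -0.2]
width: 21.0
```

```bash
python3 - <<'E'
from h import *
state();print(observe()['wrist_torque'])
im,c,T=cam("wrist");cv2.imwrite("pics/w4.png",cv2.resize(im[100:330,180:460],None,fx=2,fy=2))
E
```

```text
3.73 [453.3 124.9 238.7] toolx [ 0.026  0.005 -1.   ] tooly [-0.035  0.999  0.004] F [-0.2  0.  -0.2] w 21.0 q [ 0.27  0.2  -0.61  0.74 -0.    0.23]
[0.01680942 0.05082195 0.00633423]
```

View pics/w4.png

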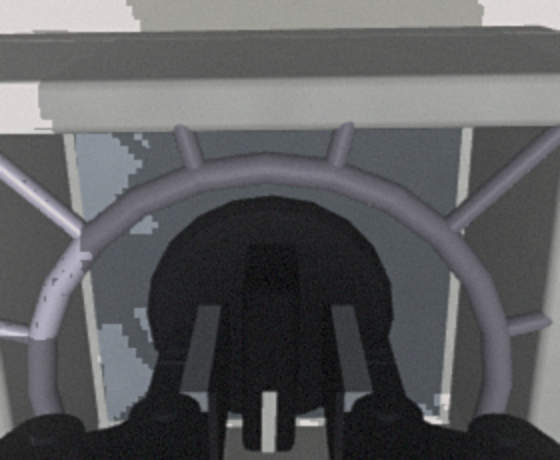

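apply_moves([
  [[3,-0.8,0],0],
  [[0,0,0],0],
  [[0,0,0],0],
], hand=1.0, squeeze=20)

```text
t: 4.03
ee_pos: [454.5, 124.0, 237.6]
eef_rot: [-0.024, 1.542, 0.031]
force: [-0.7, -0.2, 0.6]
width: 11.6
```

```bash
python3 - <<'E'
from h import *
state();print(observe()['wrist_torque'])
E
```

```text
4.03 [454.5 124.  237.6] toolx [ 0.029  0.005 -1.   ] tooly [-0.035  0.999  0.004] F [-0.7 -0.2  0.6] w 11.6 q [ 0.27  0.2  -0.61  0.73 -0.    0.23]
[-0.03593637  0.31760375  0.02933096]
```

apply_moves([
  [[1.5,0,0],0],
  [[1.5,0,0],0],
  [[1.5,0,0],0],
])

```text
t: 4.28
ee_pos: [454.6, 124.0, 233.6]
eef_rot: [-0.024, 1.542, 0.031]
force: [-1.8, -0.8, 3.0]
width: 11.4
```

apply_moves([
  [[1,0,0],0],
  [[1,0,0],0],
])

```text
t: 4.45
ee_pos: [454.6, 124.0, 231.5]
eef_rot: [-0.024, 1.542, 0.031]
force: [-3.5, -1.3, 12.2]
width: 11.3
```

apply_moves([
  [[1,0,0],0],
  [[1,0,0],0],
])

```text
t: 4.62
ee_pos: [455.0, 124.0, 231.1]
eef_rot: [-0.024, 1.541, 0.031]
force: [-8.4, -2.2, 21.5]
width: 11.0
```

apply_moves([
  [[-0.5,0,0],0],
])

```text
t: 4.7
ee_pos: [454.7, 123.9, 232.0]
eef_rot: [-0.024, 1.541, 0.031]
force: [-1.9, -1.7, 3.3]
width: 11.3
```

apply_moves([
  [[0.5,0,0],0],
])

```text
t: 4.78
ee_pos: [454.6, 123.9, 231.8]
eef_rot: [-0.024, 1.541, 0.03]
force: [-1.9, -2.0, 6.6]
width: 11.1
```

apply_moves([
  [[0.4,0,0],0],
])

```text
t: 4.87
ee_pos: [454.7, 123.9, 231.7]
eef_rot: [-0.024, 1.541, 0.031]
force: [-2.7, -1.2, 8.7]
width: 11.4
```

apply_moves([
  [[0.3,0,0],0.04],
])

```text
t: 4.95
ee_pos: [454.6, 123.9, 231.6]
eef_rot: [0.008, 1.541, -0.0]
force: [-4.9, -2.0, 9.3]
width: 11.2
```

```bash
python3 - <<'E'
from h import *
state();print(observe()['wrist_torque'])
E
```

```text
4.95 [454.6 123.9 231.6] toolx [ 0.03   0.005 -1.   ] tooly [0.005 1.    0.005] F [-4.9 -2.   9.3] w 11.2 q [ 0.27  0.21 -0.62  0.72 -0.    0.27]
[-0.45121918  0.82468752  0.10827452]
```

apply_moves([
  [[0.2,0,0],0.06],
])

```text
t: 5.03
ee_pos: [454.6, 123.9, 231.6]
eef_rot: [0.057, 1.54, -0.048]
force: [-2.6, -2.0, 7.2]
width: 11.6
```

```bash
python3 - <<'E'
from h import *
state();print(observe()['wrist_torque'])
E
```

```text
5.03 [454.6 123.9 231.6] toolx [ 0.03   0.004 -1.   ] tooly [0.067 0.998 0.006] F [-2.6 -2.   7.2] w 11.6 q [ 0.27  0.21 -0.62  0.72 -0.    0.33]
[-0.49619057  0.76339315  0.09283235]
```

apply_moves([
  [[0.3,0,0],0.1],
  [[0.2,0,0],0.1],
])

```text
t: 5.2
ee_pos: [454.6, 123.7, 231.6]
eef_rot: [0.22, 1.531, -0.209]
force: [-4.3, -2.4, 7.3]
width: 11.1
```

```bash
python3 - <<'E'
from h import *
state();print(observe()['wrist_torque'])
E
```

```text
5.2 [454.6 123.7 231.6] toolx [ 0.03   0.003 -1.   ] tooly [0.271 0.963 0.011] F [-4.3 -2.4  7.3] w 11.1 q [ 0.27  0.21 -0.62  0.72 -0.    0.54]
[-0.63326567  0.85521296  0.12670861]
```

apply_moves([
  [[0.3,0,-0.3],0.1],
  [[0.25,0,-0.3],0.1],
  [[0.25,0,0],0.1],
])

```text
t: 5.45
ee_pos: [454.2, 123.5, 231.6]
eef_rot: [0.467, 1.491, -0.452]
force: [-3.0, -1.4, 9.1]
width: 11.4
```

```bash
python3 - <<'E'
from h import *
state();print(observe()['wrist_torque'])
E
```

```text
5.45 [454.2 123.5 231.6] toolx [ 0.031  0.001 -1.   ] tooly [0.555 0.831 0.018] F [-3.  -1.4  9.1] w 11.4 q [ 0.27  0.21 -0.62  0.72 -0.01  0.86]
[-0.58059775  0.91043167  0.1358351 ]
```

apply_moves([
  [[0.25,0,0],0.1],
  [[0.25,0,0],0.1],
  [[0.2,0,0],0.1],
])

```text
t: 5.7
ee_pos: [453.9, 123.2, 231.6]
eef_rot: [0.712, 1.425, -0.692]
force: [-3.4, -2.0, 8.4]
width: 11.6
```

```bash
python3 - <<'E'
from h import *
state();print(observe()['wrist_torque'])
E
```

```text
5.7 [453.9 123.2 231.6] toolx [ 0.031 -0.001 -1.   ] tooly [0.785 0.619 0.024] F [-3.4 -2.   8.4] w 11.6 q [ 0.27  0.21 -0.62  0.72 -0.01  1.17]
[-0.52240551  0.97393766  0.07990675]
```

apply_moves([
  [[0.25,0,0],0.1],
  [[0.25,0,0],0.1],
  [[0.2,0,0],0.04],
])

```text
t: 5.95
ee_pos: [453.5, 123.1, 231.6]
eef_rot: [0.908, 1.35, -0.884]
force: [-3.4, -1.5, 8.5]
width: 11.3
```

```bash
python3 - <<'E'
from h import *
state();print(observe()['wrist_torque'])
im,c,T=cam("wrist");cv2.imwrite("pics/w5.png",im)
im,c,T=cam("top");cv2.imwrite("pics/t5.png",cv2.resize(im[215:255,250:325],None,fx=8,fy=8,interpolation=cv2.INTER_CUBIC))
E
```

```text
5.95 [453.5 123.1 231.6] toolx [ 0.03  -0.002 -1.   ] tooly [0.915 0.402 0.027] F [-3.4 -1.5  8.5] w 11.3 q [ 0.27  0.21 -0.62  0.72 -0.01  1.43]
[-0.50273078  0.98589848  0.09423482]
```

View pics/w5.png

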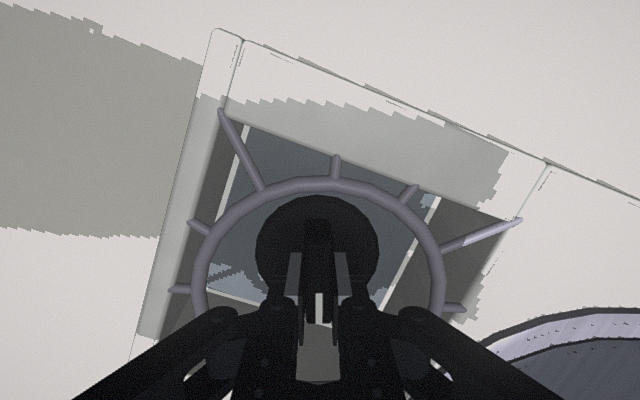

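apply_moves([
  [[-1.5,0,0],0],
  [[-1.5,0,0],0],
  [[-1.5,0,0],0],
])

```text
t: 6.3
ee_pos: [453.2, 123.0, 235.9]
eef_rot: [0.904, 1.351, -0.882]
force: [-0.6, -0.6, 2.9]
width: 11.1
```

apply_moves([
  [[0,0,0],0],
  [[0,0,0],0],
  [[0,0,0],0],
  [[0,0,0],0],
], hand=0.72)

```text
t: 6.63
ee_pos: [454.2, 123.6, 235.9]
eef_rot: [0.906, 1.35, -0.88]
force: [0.6, -0.4, -0.4]
width: 23.7
```

```bash
python3 - <<'E'
from h import *
state();print(observe()['wrist_torque'])
E
```

```text
6.63 [454.2 123.6 235.9] toolx [ 0.032 -0.001 -0.999] tooly [0.914 0.405 0.028] F [ 0.6 -0.4 -0.4] w 23.7 q [ 0.27  0.2  -0.61  0.73 -0.01  1.42]
[-0.01515181  0.0716566  -0.00866169]
```

apply_moves([
  [[-5,0,0],0],
  [[-15,0,0],0],
  [[-20,0,0],0],
  [[-20,0,0],0],
  [[-20,0,0],0],
  [[-20,0,0],0],
  [[0,0,0],0],
])

```text
t: 7.22
ee_pos: [449.9, 123.5, 339.6]
eef_rot: [0.904, 1.354, -0.883]
force: [1.3, 0.6, 0.6]
width: 24.3
```

```bash
python3 - <<'E'
from h import *
state()
im,c,T=cam("wrist");cv2.imwrite("pics/w6.png",im);np.save("w6T.npy",T)
g,st=cen(green(im));print(g,st,ray(c,T,g,88),ray(c,T,g,107))
E
```

```text
7.22 [449.9 123.5 339.6] toolx [ 0.027 -0.002 -1.   ] tooly [0.914 0.405 0.024] F [1.3 0.6 0.6] w 24.3 q [ 0.27  0.09 -0.48  0.98 -0.01  1.42]
[279. 358.] [279 358   1   1   1] [479.5342637   -5.76140347  88.        ] [474.15627736  11.9087183  107.        ]
```

View pics/w6.png

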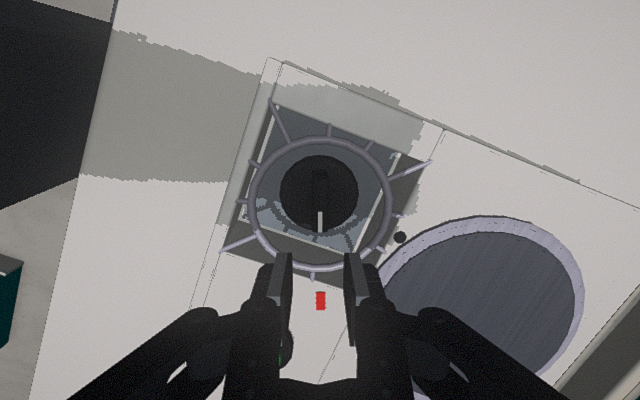

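apply_moves([
  [[0,-4,11],0],
  [[0,-8,22],0],
  [[0,-8,22],0],
  [[0,-8,22],0],
  [[0,-8,22],0],
  [[0,-4,12],0],
  [[0,0,0],0],
], hand=1.0)

```text
t: 7.85
ee_pos: [455.7, -1.5, 332.4]
eef_rot: [0.896, 1.362, -0.886]
force: [0.2, 0.1, -0.3]
width: -0.6
```

```bash
python3 - <<'E'
from h import *
state()
im,c,T=cam("wrist");cv2.imwrite("pics/w7.png",im);np.save("w7T.npy",T)
g,st=cen(green(im));print(g,st,ray(c,T,g,88),ray(c,T,g,107))
E
```

```text
7.85 [455.7  -1.5 332.4] toolx [ 0.018 -0.004 -1.   ] tooly [0.912 0.409 0.015] F [ 0.2  0.1 -0.3] w -0.6 q [-0.    0.08 -0.51  0.97 -0.    1.15]Traceback (most recent call last):
  File "<stdin>", line 4, in <module>
  File "h.py", line 13, in cen
    n,l,st,ce=cv2.connectedComponentsWithStats(m.astype(np.uint8));i=1+np.argmax(st[1:,4]);return ce[i],st[i]
                                                                       ~~~~~~~~~^^^^^^^^^^
    return _wrapfunc(a, 'argmax', axis=axis, out=out, **kwds)
    return bound(*args, **kwds)
ValueError: attempt to get argmax of an empty sequence
```

View pics/w7.png

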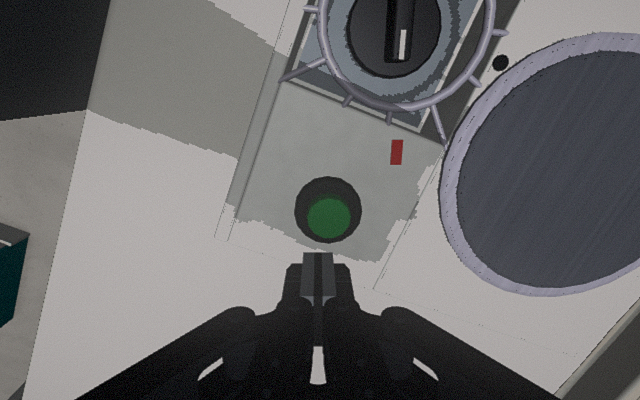

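```bash
python3 - <<'E'
from h import *
T=np.load("w7T.npy");c=calibration("wrist")
for z in(95,100,105,110):
    p=ray(c,T,(329,217.5),z);s=observe();M=R.from_rotvec(s["eef_rot"]).as_matrix();tip=s["ee_pos"]+173*M[:,0]
    d=M.T@(p-tip);print(z,p.round(1),"tip",tip.round(1),"tool shift",d.round(1))
E
```

```text
95 [466.2   1.7  95. ] tip [458.5  -1.4 159.3] tool shift [64.4  7.3 -0.3]
100 [465.1   3.4 100. ] tip [458.5  -1.4 159.3] tool shift [59.4  7.1 -2.3]
105 [464.1   5.2 105. ] tip [458.5  -1.4 159.3] tool shift [54.4  7.  -4.3]
110 [463.   7. 110.] tip [458.5  -1.4 159.3] tool shift [49.4  6.8 -6.3]
```

apply_moves([
  [[10,3.5,-2.2],0],
  [[12,3.5,-2.2],0],
  [[10,0,0],0],
  [[5,0,0],0],
  [[2,0,0],0],
])

```text
t: 8.32
ee_pos: [460.0, 8.6, 287.9]
eef_rot: [0.896, 1.366, -0.885]
force: [0.2, -0.9, -0.3]
width: -0.1
```

```bash
python3 - <<'E'
from h import *
s=observe();M=R.from_rotvec(s["eef_rot"]).as_matrix();print((s["ee_pos"]+173*M[:,0]).round(1));state()
E
```

```text
[462.6   8.3 114.9]
8.32 [460.    8.6 287.9] toolx [ 0.015 -0.002 -1.   ] tooly [0.912 0.411 0.013] F [ 0.2 -0.9 -0.3] w -0.1 q [ 0.02  0.13 -0.56  0.87 -0.    1.17]
```

apply_moves([
  [[1,-0.5,3],0],
  [[2,0,0],0],
  [[2,0,0],0],
  [[2,0,0],0],
])

```text
t: 8.65
ee_pos: [460.7, 7.0, 279.6]
eef_rot: [0.893, 1.369, -0.883]
force: [-0.9, 0.3, 1.9]
width: 0.5
```

apply_moves([
  [[2,0,0],0],
  [[2,0,0],0],
])

```text
t: 8.82
ee_pos: [460.6, 6.9, 275.9]
eef_rot: [0.893, 1.369, -0.883]
force: [-2.3, 0.1, 4.5]
width: 0.1
```

apply_moves([
  [[1.5,0,0],0],
  [[1.5,0,0],0],
])

```text
t: 8.98
ee_pos: [460.6, 6.9, 274.0]
eef_rot: [0.894, 1.368, -0.883]
force: [-9.3, -0.3, 26.8]
width: 0.5
```

apply_moves([
  [[0.2,0,0],0],
  [[-3,0,0],0],
  [[-10,0,0],0],
  [[-20,0,0],0],
  [[-20,0,0],0],
  [[-20,0,0],0],
  [[-20,0,0],0],
  [[0,0,0],0],
  [[0,0,0],0],
])

```text
t: 9.73
ee_pos: [459.6, 6.7, 374.9]
eef_rot: [0.896, 1.365, -0.881]
force: [-0.2, 1.0, -1.3]
width: -0.1
```

```bash
python3 - <<'E'
from h import *
state()
im,c,T=cam("wrist");cv2.imwrite("pics/w8.png",im)
E
```

```text
9.73 [459.6   6.7 374.9] toolx [ 0.018 -0.001 -1.   ] tooly [0.911 0.412 0.016] F [-0.2  1.  -1.3] w -0.1 q [ 0.02  0.06 -0.43  1.07 -0.    1.16]
```

View pics/w8.png

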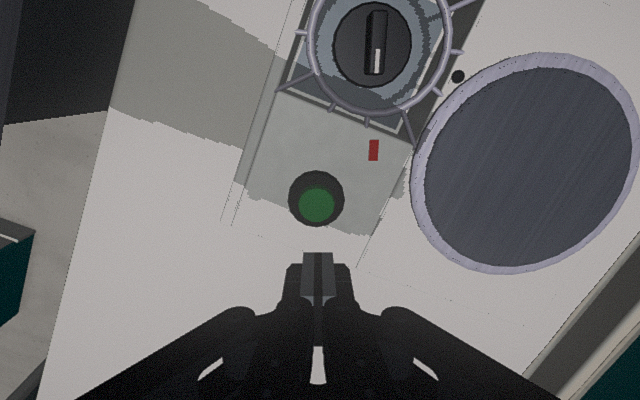

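The knob's white line points at the red mark: the line is at (377,60) and the mark at (373,150). The button at (316,203) is up and the arm is clear of everything.

```bash
python3 -c "
from cell import *
print(close_job())"
```

```text
the job is handed in; nothing more can be done
None
```

I set the knob to the red mark, pressed and released the start button, and handed the job in at about 9.8 s. `close_job` gives no verdict.

**Knob:** I gripped it through the guard opening and pressed it in about 6 mm to its bottom. I then turned it about 1.19 rad clockwise at 7–9 N, lifted it about 4 mm and let go.

**Button:** I pressed it about 6 mm down until it hit its stop, with a peak reading of 27 N, then released it.

**Last checks:** The final wrist picture shows the white line on the knob pointing at the red mark and the button up. The arm was well clear, and the force reading was back near zero. I never saw the mug or the salt shaker again after the first picture, but the arm did not go near them. The tin was on the arm's first path, and I last saw it standing in an early wrist picture.

**Uncertain or off:**
- **Knob force:** While I was finding the bottom stop, the wrist force briefly read 21.5 N vertically. I estimate about 17 N of that was on the stop after the spring, above the advised 7–12 N and close to the 20 N limit. I backed off before turning.
- **Tool tilt:** The tool leaned up to about 0.03 rad over the many small moves. I corrected for it with side shifts.
- **Plate angle:** My estimates of the hot plate's yaw ran from 0.03 to 0.11 rad. I used 0.05, which puts the knob at about 1.2 rad.

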